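Dip the inoculating loop and hold it slanted over the agar plate

ROBOT

A 6-joint arm with a two-finger parallel gripper is mounted at the origin on a cart in front of the work surface, level with it; the furniture and walls round the work are solid. World frame = base frame: x ahead of the robot, y to its left, z up, the work surface at z = 0. Lengths are in mm, angles in degrees, forces in N, time in s.
With the tool pointing down it reaches from about 350 to 850 mm from the base axis. Payload 8.1 kg.
Tool frame: the origin (TCP) lies at the very end of the fingers, on their centre line; the grasp point (between the pads) lies 19 mm behind it (r.grip_point_offset is the distance from the TCP to the grasp point, in mm); z points along the fingers, y is the line along which they close (so a half turn about z gives the same grasp; the last joint's range is limited). The gripper opens to 85 mm and grips with 20 to 120 N. Pads are 22 mm wide; open, the fingers measure 114 mm over their backs; the gripper's body (76 mm by 85 mm) begins 54 mm behind the grasp point. The pads swing forward as they close: fully open they stand 13 mm farther back than shut.
Start: joints at [-48.495, 7.471, 85.268, -0, 87.261, -4.893], TCP at [434.506, -413.775, 231.292] pointing down, gripper open.
Joint ranges: [-169.43, 169.43], [-51.17, 129.36], [1.28, 143.12], [-76.62, 256.62], [0, 156.53], [-152.29, 152.29]. Speed limits (degrees/s): [136.94, 136.94, 159.86, 180, 180, 180].

INTERFACE

Orientations are given as [roll, pitch, yaw] about the fixed x, y, z axes, in that order (R = Rz(yaw) Ry(pitch) Rx(roll)).
In Python, from bench import status, eyes, r gives the robot as it stands.
- The arm moves only by the shell command python3 -m handwheel 'ROWS' [FORCE]. ROWS is a JSON object whose one key "series" holds a list that holds one entry, the list of rows, each a list of 7 numbers: the shift along the tool's x, y, z in cm, then the turn, a rotation vector about the tool's x, y, z in rad, then the opening, from 0 (shut) to 1 (fully open). In form: {"series": [[[tx, ty, tz, rx, ry, rz, claw], ...]]}. A call has 1 to 12 rows; each row is the pose to reach, as a shift and turn from the pose commanded when the call began, along the tool's axes at that moment; what a row does not reach only later rows make up. A row lasts 1/8 s, in which the tool goes at most 62.5 mm and 10.7 degrees, less where a joint would pass 70% of its speed; a pose out of reach is approached as far as the arm can. A call with a gripper value outside its range is refused whole. The fingers move at their own pace and stop on an object; FORCE is the grip in N (left out, the last holds). Time passes only in rows, so rows that repeat a pose let the fingers close. It gives the time, the measured TCP pose, the force, the opening and the grip force at its end, in the units of the state.
- status.sense(): the state, without advancing time (a new reading comes with each control period).
- eyes.snapshot(name): name is "scene" or "top" or "wrist"; returns a dict with "img" (480x640x3 uint8, red, green, blue), "mtx" (3x3 intrinsics, pixels), "R" (3x3) and "t" (3): a world point X has camera coordinates R X + t. Camera axes: x right, y down, z forward; pixel columns grow to the right and rows downward; lengths in mm; the calibration is good to about 2 mm. A picture is of the moment at which its call begins. There is no depth.
- r.hand_in(): hands the job in; it is judged then, once.
The state is a dict: "time": time; "joint_pos": joint angles; "qd": joint speeds; "joint_efforts": joint torques, N m; "tool_pos": TCP position; "tcp_rot": TCP orientation; "ft_force": force on the tool from outside, world axes, zero at the start; "wrist_torque": the same for the moment, N m; "finger_gap": finger opening in mm; "grip_force": force on a finger pad.
Only numpy, scipy, OpenCV 4.12 (cv2) and the standard library are available. Lean on these libraries where they do the work, as an engineer would, in place of code of your own. Each camera call takes 0.05 s, during which the arm holds its last target. There are 200 camera calls.

TASK

Draw the inoculating loop (the tool with the tallest, round, grooved handle and a small wire ring at its lower end) up out of the tool stand, dip its ring into the white beaker about halfway down without touching the beaker, and lift it out again. Then turn the loop from upright to a slant of about 45 degrees, ring end low, like a pencil, and hold its ring still in the air about 5 cm above the middle of the open petri dish, ready to streak; finish like that, still holding it. Leave the other two tools in the stand and do not shift or touch the dish.

Things in the scene. Friction and masses are not known exactly. Their poses are not given: they have to be found in the camera images.
- loop: Inoculating loop, 150 mm, 45 g, upright in any hole of the stand. Origin: on its axis, underside of the collar, z up. Grooved round aluminium handle, diameter 14, from 5 to 65 mm above the origin; collar diameter 22 on the plate; shank 26 mm into the hole (1.6 mm play); then a stiff 3 mm wire with a ring 13 mm across. Lift it 90 mm straight up to clear the stand.
- loop_tip (a point): Lowest point of the loop's wire ring, on the tool's axis, 85 mm below the loop's origin.
- loop_grip (a point): Point on the handle's axis to grip, 37 mm above the loop's origin (122 mm from the tip), 28 mm below the handle's upper end.
- stand: Fixed tool stand of grey plates and two aluminium end plates, 64 x 176 x 110 mm. Origin: centre of its underside; z up; y along the row of three holes, which lie at y = -52, 0 and +52 mm. Its upper plate is 56 mm wide across the row (x) and 18 mm thick, top at z = 110 mm. Free space before and behind the row for the fingers.
- spatula: Small steel spatula in another hole of the stand, with a flat handle 14 x 6 mm that ends 40 mm above its origin, and a flat blade below; its collar and shank are like the loop's, its top is over 20 mm lower. Origin at the underside of the collar.
- needle: Needle tool in the third hole of the stand, with a thin 8 mm handle ending in a 12 mm ball 43 mm above its origin, and a plain wire below; its collar and shank are like the loop's, its top is over 20 mm lower. Origin at the underside of the collar.
- beaker: Small open white porcelain beaker, loose, 150 g, 70 mm high, 56 mm in diameter (62 mm over the lip), wall 3 mm: 50 mm inside. Origin: centre of its underside, z up; inner floor at 4 mm.
- beaker_rim (a point): Centre of the beaker's mouth, 70 mm above its underside.
- dish: Open round petri dish, loose, 60 g, 90 mm in diameter, 15 mm high, clear wall 2 mm thick, with a pale flat agar plate inside. Origin: centre of its underside, z up. The dish and the beaker may stand in either of two places, left or right, before the stand.
- dish_surface (a point): Centre of the agar's surface, 8 mm above the dish's underside.
Things that resemble listed ones, but are neither listed nor needed, are in the scene too. What is shaped like the needle but blue or pink is not meant.

How it is judged (in metres and radians):
On the way, in this order (a step that is already met when the one before it is completed fails the run):
1. the loop is drawn out: its tip is above the stand's plate, held by the fingers, nothing else touching it (z of loop_tip in the frame of stand above 0.113 m and contact force between the fingers and loop above 1 N and contact force between loop and stand below 0.05 N and contact force between loop and beaker below 0.05 N and contact force between loop and dish below 0.05 N and contact force between loop and spatula below 0.05 N and contact force between loop and needle below 0.05 N), for 0.1 s.
2. the ring is dipped: at least 20 mm below the beaker's rim, inside it (z of loop_tip in the frame of beaker_rim below -0.02 m and horizontal distance between loop_tip and beaker_rim below 0.025 m and contact force between the fingers and loop above 1 N), for 0.1 s.
3. the ring is lifted out again, above the beaker's rim (z of loop_tip in the frame of beaker_rim above 0.008 m and contact force between the fingers and loop above 1 N), for 0.1 s.
At the end, for the whole second after the job is handed in: Only the fingers hold the loop, at rest, leaning 30 to 60 degrees from upright, ring end low; its tip is within 32 mm of the dish centre from above and 22 to 90 mm above the agar. Beaker (30 mm) and dish (10 mm) are where they were, the other two tools upright in their holes (contact force between the fingers and loop above 1 N and contact force between loop and stand below 0.05 N and contact force between loop and beaker below 0.05 N and contact force between loop and dish below 0.05 N and contact force between loop and spatula below 0.05 N and contact force between loop and needle below 0.05 N and distance of each of beaker, dish, spatula, needle from where it was at the start of the episode below 0.03 m and angle between loop's own z axis and vertical between 0.52 and 1.05 rad and horizontal distance between loop_tip and dish_surface below 0.032 m and z of loop_tip in the frame of dish_surface between 0.022 and 0.09 m and linear speed of loop below 0.02 m/s and angular speed of loop below 0.2 rad/s and angle between each of beaker, spatula, needle's own z axis and vertical below 0.1 rad and distance of dish from where it was at the start of the episode below 0.01 m); the arm keeps its last pose, push and grip.
It fails at once if the loop strikes or rests on the beaker (contact force between loop and beaker above 0.5 N).
It fails at once if the loop or the arm touches the dish (contact force between any of loop, the arm, the fingers and dish above 0.5 N).
It fails at once if the beaker or the dish is shifted (distance of beaker from where it was at the start of the episode above 0.03 m or distance of dish from where it was at the start of the episode above 0.01 m).
It fails at once if another tool is drawn from the stand (distance of any of spatula, needle from where it was at the start of the episode above 0.02 m).
It also fails if it takes over 42 s, if anything falls off the work surface, if the arm or the gripper's body presses on something with over 40 N, if the wrist force passes 120 N, or if a joint passes its speed limit or range.

## Working session

There is one attempt and no reset: what is moved stays moved. The work goes in short steps, Python scripts to look and compute and a shell command to move; the robot and the scene stay as the last step left them, time stands still between calls to the robot, and variables do not carry over. Pictures are saved under pics/ and viewed, at most 10 in all, crops included, and the job is handed in when it is done.

```bash
ls; mkdir -p pics
python3 - <<'E'
from bench import status, eyes, r
import cv2,numpy as np,pickle
print(status.sense())
for n in("scene","top"):
    d=eyes.snapshot(n); pickle.dump(d,open(f"{n}.pkl","wb"))
    cv2.imwrite(f"pics/{n}.png",d["img"][:,:,::-1]); print(n,d["mtx"].round(1).tolist(),d["R"].round(4).tolist(),d["t"].round(1))
E
```

```text
pics
{'time': 0.0, 'joint_pos': array([-4.84932092e+01,  7.51632198e+00,  8.53298286e+01, -1.95559939e-03,
        8.72627223e+01, -4.89097314e+00]), 'qd': array([ 0.03284329,  0.05865051,  0.02172966,  0.01331763,  0.01382763,
       -0.03571039]), 'joint_efforts': array([-1.35161736e-03, -5.69390666e+01, -5.00554347e+01, -4.27759378e-04,
        1.48070912e-02, -4.36113737e-05]), 'tool_pos': array([ 434.13400219, -413.34214974,  230.22652921]), 'tcp_rot': array([-1.79891357e+02, -7.33641911e-03,  4.63978522e+01]), 'ft_force': array([ 0.04462466, -0.385667  , -0.68340082]), 'wrist_torque': array([ 0.01459463,  0.04334787, -0.04576782]), 'grip_force': 0.0, 'finger_gap': 85.17697362972402}
scene [[613.4, 0.0, 333.0], [0.0, 613.4, 233.6], [0.0, 0.0, 1.0]] [[0.4169, -0.9089, 0.0038], [-0.6818, -0.3155, -0.66], [0.6011, 0.2725, -0.7513]] [-454.4  383.6  658.6]
top [[470.3, 0.0, 314.0], [0.0, 470.3, 238.6], [0.0, 0.0, 1.0]] [[-0.0025, -1.0, 0.0066], [-0.9988, 0.0022, -0.0485], [0.0485, -0.0067, -0.9988]] [-241.3  551.8  924.4]
```

View pics/scene.png

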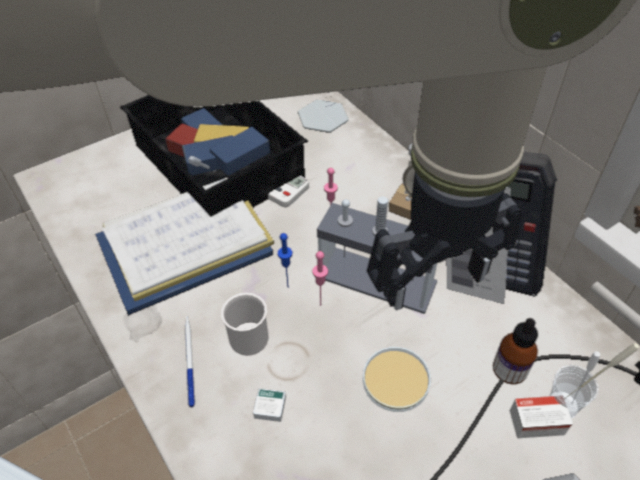

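View pics/top.png

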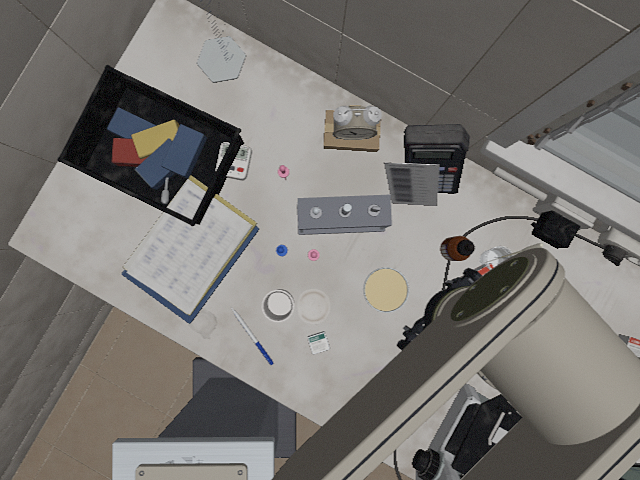

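Scene view: the needle's ball is at about (345,207), a tall round handle at (381,215), and the third hole is hidden behind the gripper. Top view: three tools at (316,212), (347,209) and (374,210); beaker (279,305); dish (385,289). The pink and blue pins at (283,171), (281,250) and (313,254) are decoys. Next I check a close crop and measure.

```bash
cat > h.py <<'E'
import numpy as np,cv2,pickle
def ray(d,px):
    v=np.linalg.inv(d["mtx"])@np.array([px[0],px[1],1.]); R=np.array(d["R"]);c=-R.T@d["t"]; return c,R.T@v
def onz(d,px,z):
    c,v=ray(d,px); return c+v*(z-c[2])/v[2]
def proj(d,X):
    p=d["mtx"]@(d["R"]@np.array(X,float)+d["t"]); return p[:2]/p[2]
def tri(ds,ps):
    A=np.zeros((3,3));b=np.zeros(3)
    for d,p in zip(ds,ps):
        c,v=ray(d,p);v/=np.linalg.norm(v);M=np.eye(3)-np.outer(v,v);A+=M;b+=M@c
    return np.linalg.solve(A,b)
E
python3 - <<'E'
from h import *
t=pickle.load(open("top.pkl","rb"));s=pickle.load(open("scene.pkl","rb"))
a=cv2.resize(t["img"][180:250,285:405],None,fx=6,fy=6,interpolation=2)[:,:720]
b=cv2.resize(s["img"][190:220+30,310:430],None,fx=6,fy=6,interpolation=2)
im=np.vstack([a,b]);im=cv2.resize(im,None,fx=.75,fy=.75)
cv2.imwrite("pics/crop1.png",im[:,:,::-1]);print(im.shape)
# stand plate
g=t["img"].astype(int);hsv=cv2.cvtColor(t["img"],cv2.COLOR_RGB2HSV)
def big(m,box):
    x0,y0,x1,y1=box;q=np.zeros_like(m);q[y0:y1,x0:x1]=m[y0:y1,x0:x1]
    cs,_=cv2.findContours(q,0,2);c=max(cs,key=cv2.contourArea);return c
m=((hsv[...,2]<150)*255).astype(np.uint8)
c=big(m,(290,185,400,240));print("stand",cv2.minAreaRect(c),cv2.boxPoints(cv2.minAreaRect(c)).tolist())
m=((hsv[...,1]>60)*255).astype(np.uint8)
c=big(m,(355,260,415,320));e=cv2.fitEllipse(c);print("dish",e,onz(t,e[0],8),onz(t,(e[0][0]+e[1][0]/2,e[0][1]),8))
S=cv2.cvtColor(s["img"],cv2.COLOR_RGB2HSV);m=((S[...,1]>60)*255).astype(np.uint8)
c=big(m,(350,335,440,420));e=cv2.fitEllipse(c);print("dish scene",e,onz(s,e[0],8))
for d,(x,y,w,h) in((t,(258,285,42,42)),(s,(215,285,60,75))):
    print(cv2.cvtColor(d["img"],cv2.COLOR_RGB2GRAY)[y+h//2,x:x+w].tolist())
E
```

```text
(585, 540, 3)
stand ((348.531005859375, 210.46461486816406), (45.565521240234375, 104.10223388671875), 86.18592071533203) [[295.0796813964844, 191.1947021484375], [398.9513244628906, 184.26992797851562], [401.9823303222656, 229.73452758789062], [298.1106872558594, 236.6593017578125]]
dish ((385.6130676269531, 289.4201354980469), (40.1563835144043, 41.1988410949707), 171.47933959960938) [ 449.41851897 -385.62943594    8.        ] [ 449.30193316 -425.84871678    8.        ]
dish scene ((396.137939453125, 378.3338928222656), (53.43630599975586, 62.01972961425781), 105.59139251708984) [ 450.40767574 -385.96944285    8.        ]
[170, 171, 167, 183, 189, 162, 113, 104, 100, 82, 172, 204, 196, 194, 195, 196, 194, 195, 197, 193, 197, 195, 195, 195, 194, 195, 195, 194, 194, 193, 194, 197, 189, 134, 161, 201, 182, 173, 174, 181, 181, 183]
[205, 205, 204, 203, 203, 204, 205, 204, 207, 214, 216, 195, 158, 132, 125, 122, 124, 125, 122, 121, 124, 123, 120, 121, 117, 118, 115, 115, 119, 128, 137, 141, 143, 145, 154, 159, 155, 150, 140, 135, 123, 118, 127, 156, 191, 208, 193, 155, 123, 120, 123, 152, 182, 201, 205, 203, 203, 204, 205, 204]
```

View pics/crop1.png

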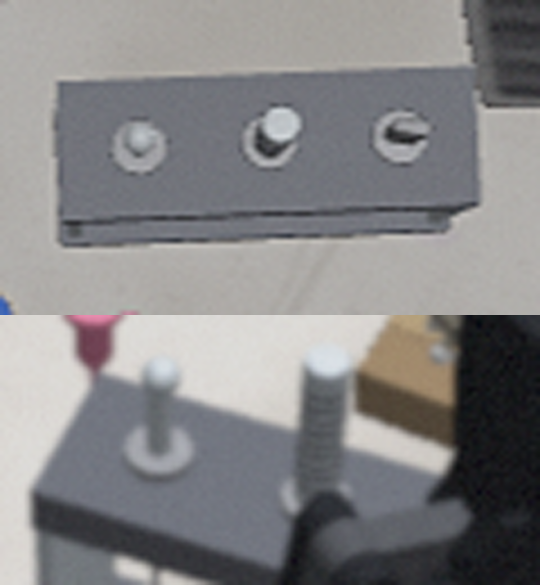

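The crop settles it: the middle tool is the tall, round, grooved loop. The left one is the ball-ended needle and the right one the flat spatula. The loop's handle top is at top-view (347.9,207.8) and scene (382.9,200). Next I measure the beaker rim.

Run:
```python
from h import *
t=pickle.load(open("top.pkl","rb"));s=pickle.load(open("scene.pkl","rb"))
ps=[(347.9,207.8),(382.9,200)]
print("top",tri([t,s],ps),[onz(d,p,175) for d,p in zip([t,s],ps)])
print("collars",[onz(t,p,114).round(1) for p in((315.9,212.7),(345,210.7),(374.1,210.4))])
# stand plate corners from crop
for p in((58,82),(476,66),(479,205),(62,220)): print(onz(t,(285+p[0]/4.5,180+p[1]/4.5),110).round(1))
a=cv2.resize(t["img"][280:330,255:335],None,fx=7,fy=7,interpolation=2)
b=cv2.resize(s["img"][285:360,210:330],None,fx=560/120,fy=560/120,interpolation=2)[:240]
cv2.imwrite("pics/crop2.png",np.vstack([a,b])[:,:,::-1])
```

```text
top [ 594.45274016 -298.04522004  176.20436365] [array([ 594.4695006, -297.8845612,  175.       ]), array([ 595.7342173 , -297.92480588,  175.        ])]
collars [array([ 592.7, -245.4,  114. ]), array([ 596.2, -297.5,  114. ]), array([ 596.7, -349.6,  114. ])]
[ 619.4 -213.1  110. ]
[ 625.5 -380.5  110. ]
[ 569.7 -381.1  110. ]
[ 564.1 -214.7  110. ]
```

View pics/crop2.png

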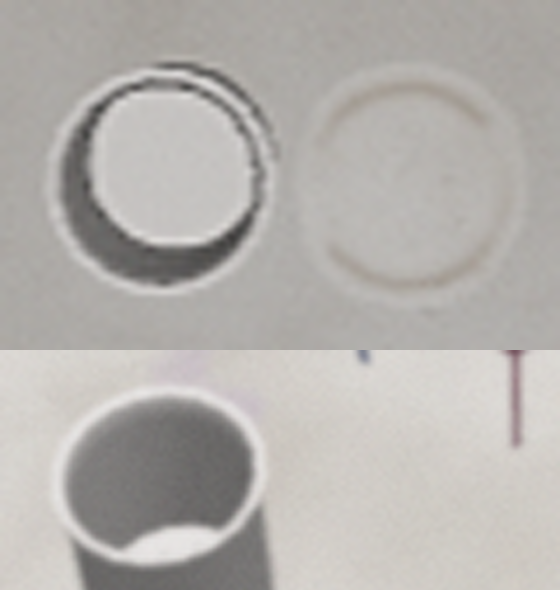

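```bash
cat >> h.py <<'E'
from scipy.spatial.transform import Rotation as Ro
from bench import status
def rp(v): return Ro.from_euler("xyz",v,degrees=True)
def mv(P,rot,label="",p0=None,R0=None):
    q=status.sense(); p0=q["tool_pos"] if p0 is None else p0; R0=rp(q["tcp_rot"]) if R0 is None else R0
    R1=rot if isinstance(rot,Ro) else rp(rot)
    print(label,"shift cm",(R0.inv().apply(np.array(P,float)-p0)/10).round(2),"rotvec",(R0.inv()*R1).as_rotvec().round(3))
E
python3 - <<'E'
from h import *
t=pickle.load(open("top.pkl","rb"));s=pickle.load(open("scene.pkl","rb"))
ps=[(277.8,305.7),(244.1,311.7)]
print("rim",tri([t,s],ps).round(1),[onz(d,p,70).round(1) for d,p in zip([t,s],ps)])
mv([595.5,-297.8,230],[180,0,92.1],"above")
E
```

```text
rim [ 423.8 -175.    70.3] [array([ 423.5, -174.4,   70. ]), array([ 424.2, -175.4,   70. ])]
above shift cm [19.5   3.71  0.03] rotvec [-0.002 -0.001 -0.798]
```

```bash
python3 -m handwheel '{"series": [[[5,1,0,0,0,-0.18,1],[10,2,0,0,0,-0.36,1],[15,3,0,0,0,-0.54,1],[19.5,3.7,0,0,0,-0.72,1],[19.5,3.7,0,0,0,-0.8,1],[19.5,3.7,0,0,0,-0.8,1],[19.5,3.7,0,0,0,-0.8,1]]]}' 60
python3 - <<'E'
from h import *
from bench import eyes
mv([595.5,-297.8,128],[180,0,92.1],"down")
d=eyes.snapshot("wrist");pickle.dump(d,open("wrist.pkl","wb"))
cv2.imwrite("pics/w1.png",d["img"][:,:,::-1])
print(proj(d,[595.5,-297.8,175]),proj(d,[595.5,-297.8,147]))
t=eyes.snapshot("scene");cv2.imwrite("pics/s2.png",t["img"][:,:,::-1])
E
```

```text
time: 0.98
tool_pos: [595.3, -298.4, 230.9]
tcp_rot: [-180.0, -0.0, 92.1]
ft_force: [-0.1, 0.0, -0.1]
finger_gap: 84.9
grip_force: 0.0
down shift cm [ 0.06  0.03 10.29] rotvec [-0.001 -0.    -0.   ]
[327.25535739 263.83665394] [327.13148228 247.78335279]
```

View pics/w1.png

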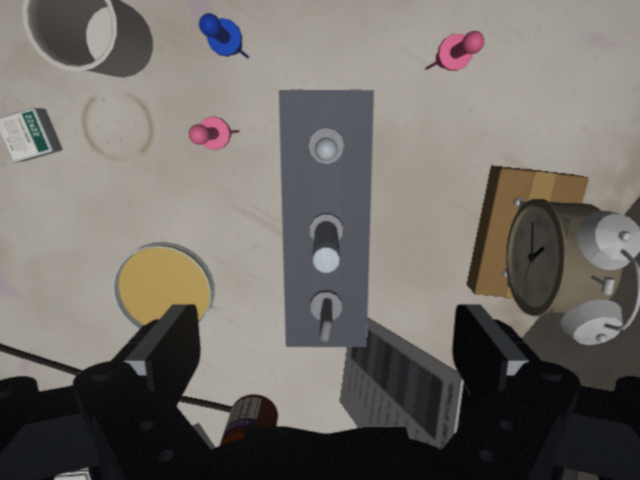

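The wrist view shows the loop's handle top at (326,260), against a predicted (327,264), so the target holds to about 2 mm. The needle's ball is at (326,148) and the spatula at (326,320). I descend and grip.

```bash
python3 -m handwheel '{"series": [[[0.13,0,3,0,0,0,1],[0.13,0,6,0,0,0,1],[0.13,0,8.5,0,0,0,1],[0.13,0,10.3,0,0,0,1],[0.13,0,10.3,0,0,0,1],[0.13,0,10.3,0,0,0,0],[0.13,0,10.3,0,0,0,0],[0.13,0,10.3,0,0,0,0],[0.13,0,10.3,0,0,0,0],[0.13,0,10.3,0,0,0,0],[0.13,0,10.3,0,0,0,0],[0.13,0,10.3,0,0,0,0]]]}' 60
python3 - <<'E'
from h import *
mv([595.5,-297.2,228],[180,0,92.1],"up")
E
```

```text
time: 2.58
tool_pos: [596.0, -296.9, 128.9]
tcp_rot: [180.0, 0.0, 92.2]
ft_force: [-0.6, 0.9, 5.7]
finger_gap: 12.5
grip_force: 58.4
up shift cm [-0.03 -0.05 -9.91] rotvec [0.001 0.    0.002]
```

```bash
python3 -m handwheel '{"series": [[[0,0,-0.5,0,0,0,0],[0,0,-1.5,0,0,0,0],[0,0,-3,0,0,0,0],[0,0,-4.5,0,0,0,0],[0,0,-6,0,0,0,0],[0,0,-7.5,0,0,0,0],[0,0,-9,0,0,0,0],[0,0,-10.5,0,0,0,0],[0,0,-12,0,0,0,0],[0,0,-12,0,0,0,0],[0,0,-12,0,0,0,0]]]}' 60
python3 - <<'E'
from h import *
from bench import eyes
q=status.sense()
for n in("scene","wrist","top"):
    d=eyes.snapshot(n);pickle.dump(d,open(n+"3.pkl","wb"));print(n,proj(d,q["tool_pos"]-[0,0,103]),proj(d,q["tool_pos"]))
    cv2.imwrite(f"pics/{n}3.png",d["img"][:,:,::-1])
E
```

```text
time: 3.95
tool_pos: [595.6, -296.7, 247.7]
tcp_rot: [-180.0, -0.0, 92.2]
ft_force: [-0.8, 0.1, -1.3]
finger_gap: 12.5
grip_force: 58.4
scene [380.54372044 215.55267838] [385.77169587 158.059993  ]
wrist [327.08287422 240.24899   ] [327.49345952 315.04955384]
top [345.82278566 209.16659382] [350.89901924 201.57224333]
```

View pics/scene3.png

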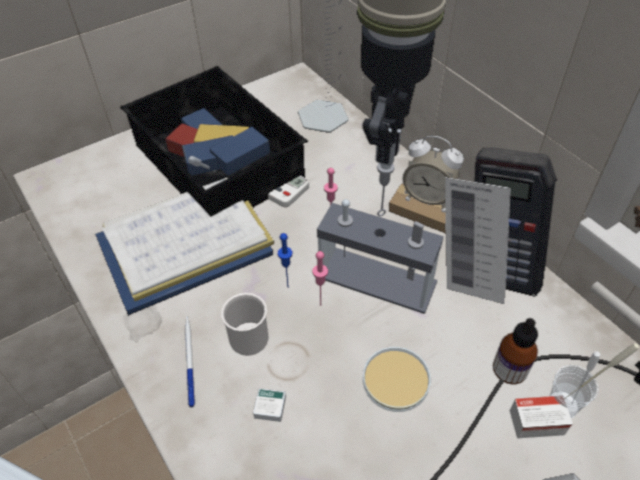

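The ring is out of the stand at (381,215), just where predicted, and the loop hangs straight. Next is the beaker, with its rim at (423.8,-174.9,70).

Run:
```python
from h import *
mv([423.8,-174.9,228],[180,0,92.2],"over")
```

```text
over shift cm [ 12.82 -16.66   1.95] rotvec [-0.001 -0.001  0.001]
```

```bash
python3 -m handwheel '{"series": [[[1,-1.3,0,0,0,0,0],[3,-3.9,0,0,0,0,0],[5.2,-6.8,0,0,0,0,0],[7.5,-9.7,0,0,0,0,0],[9.7,-12.6,0.5,0,0,0,0],[11.7,-15.2,1.3,0,0,0,0],[12.8,-16.7,2,0,0,0,0],[12.8,-16.7,2,0,0,0,0],[12.8,-16.7,2,0,0,0,0]]]}' 60
python3 - <<'E'
from h import *
from bench import eyes
mv([423.8,-174.9,138],[180,0,92.2],"down")
q=status.sense();a=[]
for n in("scene","wrist"):
    d=eyes.snapshot(n);p=proj(d,q["tool_pos"]-[0,0,103]);print(n,p,proj(d,[423.8,-174.9,70]))
    x,y=np.clip(p.astype(int),[120,100],[520,380]);a.append(cv2.resize(d["img"][y-100:y+100,x-100:x+100],None,fx=2,fy=2));print(x-100,y-100)
cv2.imwrite("pics/dip.png",np.hstack(a)[:,:,::-1])
E
```

```text
time: 5.22
tool_pos: [424.4, -175.7, 228.5]
tcp_rot: [180.0, 0.0, 92.2]
ft_force: [0.6, 0.2, -0.8]
finger_gap: 12.5
grip_force: 58.5
down shift cm [ 0.09 -0.06  9.05] rotvec [0.001 0.    0.001]
scene [239.73213123 286.78854331] [243.60574506 311.81155692]
139 186
wrist [326.28336566 239.44667824] [325.45644696 218.12738263]
226 139
```

View pics/dip.png

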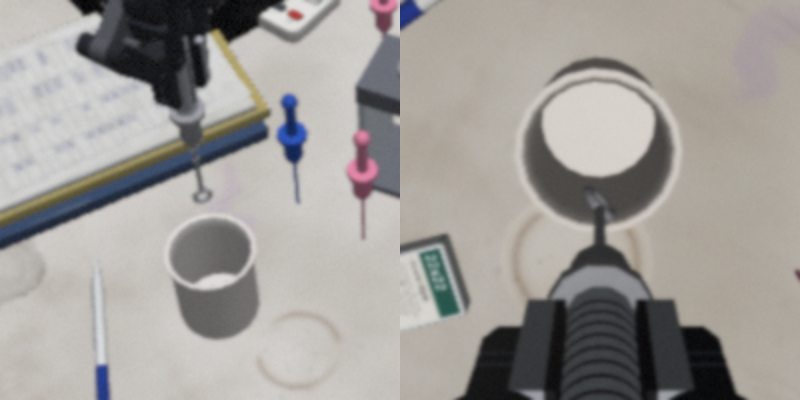

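The ring tip is at scene (240,287) as predicted. In the wrist view the ring and the rim centre share the same small offset, so they're aligned. I dip and lift out.

```bash
python3 -m handwheel '{"series": [[[0.1,-0.05,1,0,0,0,0],[0.1,-0.05,2.5,0,0,0,0],[0.1,-0.05,4,0,0,0,0],[0.1,-0.05,5.5,0,0,0,0],[0.1,-0.05,7,0,0,0,0],[0.1,-0.05,8.3,0,0,0,0],[0.1,-0.05,9.1,0,0,0,0],[0.1,-0.05,9.1,0,0,0,0],[0.1,-0.05,9.1,0,0,0,0],[0.1,-0.05,9.1,0,0,0,0]]]}' 60
python3 -m handwheel '{"series": [[[0,0,-0.8,0,0,0,0],[0,0,-2,0,0,0,0],[0,0,-3.5,0,0,0,0],[0,0,-5,0,0,0,0],[0,0,-6.5,0,0,0,0],[0,0,-8,0,0,0,0],[0,0,-9.5,0,0,0,0],[0,0,-11,0,0,0,0],[0,0,-11,0,0,0,0],[0,0,-11,0,0,0,0]]]}' 60
python3 - <<'E'
from h import *
# target: tool z points outward (away from base) & down 45deg, tip at (450,-386,58)
q=status.sense();R0=rp(q["tcp_rot"]);tip=np.array([450,-386,60.])
u=tip[:2]/np.linalg.norm(tip[:2])
for sgn in(1,-1):
    ax=np.array([u[1],-u[0],0])*sgn   # rotating down-vector toward +-u
    R1=Ro.from_rotvec(ax*np.radians(45))*R0
    z=R1.apply([0,0,1]);P=tip-103*z
    print(sgn,z.round(2),P.round(1),R1.as_euler("xyz",degrees=True).round(1)); 
    mv([450,-386,240],R0,"over upright"); mv(P+[0,0,100],R1,"tilted high"); mv(P,R1,"final")
E
```

```text
time: 6.58
tool_pos: [423.8, -174.6, 138.0]
tcp_rot: [179.9, 0.0, 92.2]
ft_force: [0.7, -0.1, -0.2]
finger_gap: 12.7
grip_force: 58.5
time: 7.82
tool_pos: [423.2, -174.3, 246.8]
tcp_rot: [-180.0, -0.0, 92.2]
ft_force: [0.7, 0.8, -0.7]
finger_gap: 12.4
grip_force: 58.5
1 [ 0.54 -0.46 -0.71] [ 394.8 -338.6  132.9] [143.8  28.7  82.7]
over upright shift cm [-21.26   1.86   0.67] rotvec [0. 0. 0.]
tilted high shift cm [-16.31  -3.48   1.39] rotvec [-0.576 -0.534  0.   ]
final shift cm [-16.31  -3.47  11.39] rotvec [-0.576 -0.534  0.   ]
-1 [-0.54  0.46 -0.71] [ 505.3 -433.4  132.8] [-143.7  -28.8   82.6]
over upright shift cm [-21.26   1.86   0.67] rotvec [0. 0. 0.]
tilted high shift cm [-26.21   7.2    1.39] rotvec [ 0.576  0.534 -0.   ]
final shift cm [-26.22   7.21  11.39] rotvec [ 0.576  0.534 -0.   ]
```

Run:
```python
from h import *
q=status.sense();R0=rp(q["tcp_rot"]);tip=np.array([450,-386,60.])
R1=Ro.from_rotvec([np.radians(-45),0,0])*R0
z=R1.apply([0,0,1]);P=tip-103*z;print(z.round(2),P.round(1))
mv(P+[0,0,110],R1,"tilted high")
```

```text
[-0.   -0.71 -0.71] [ 450.1 -313.2  132.9]
tilted high shift cm [-13.98   2.15   0.39] rotvec [ 0.031 -0.785  0.   ]
```

```bash
python3 -m handwheel '{"series": [[[-1,0.2,0,0.004,-0.08,0,0],[-3,0.5,0,0.008,-0.18,0,0],[-5,0.8,0,0.012,-0.28,0,0],[-7,1.1,0,0.016,-0.38,0,0],[-9,1.4,0.1,0.02,-0.48,0,0],[-11,1.7,0.2,0.024,-0.58,0,0],[-12.5,1.9,0.3,0.028,-0.68,0,0],[-13.5,2.1,0.4,0.031,-0.75,0,0],[-14,2.1,0.4,0.031,-0.785,0,0],[-14,2.1,0.4,0.031,-0.785,0,0],[-14,2.1,0.4,0.031,-0.785,0,0]]]}' 60
python3 - <<'E'
from h import *
q=status.sense();print(q["joint_pos"].round(0));R0=rp(q["tcp_rot"]);z=R0.apply([0,0,1]);tip=np.array([450,-386,60.])
print("tip now",q["tool_pos"]+103*z);mv(tip-103*z,R0,"final")
E
```

```text
time: 9.2
tool_pos: [449.7, -313.3, 243.0]
tcp_rot: [-177.7, 44.9, 93.2]
ft_force: [-0.5, 1.2, -0.6]
finger_gap: 12.1
grip_force: 58.4
[-14. -12. 114. -46.  72.  -3.]
tip now [ 449.61294579 -386.09119848  170.08062683]
final shift cm [7.78 0.35 7.78] rotvec [0. 0. 0.]
```

```bash
python3 -m handwheel '{"series": [[[0.8,0.04,0.8,0,0,0,0],[2,0.1,2,0,0,0,0],[3.2,0.15,3.2,0,0,0,0],[4.4,0.2,4.4,0,0,0,0],[5.6,0.25,5.6,0,0,0,0],[6.8,0.3,6.8,0,0,0,0],[7.5,0.35,7.5,0,0,0,0],[7.7,0.35,7.7,0,0,0,0],[7.7,0.35,7.7,0,0,0,0],[7.7,0.35,7.7,0,0,0,0],[7.7,0.35,7.7,0,0,0,0]]]}' 60
python3 - <<'E'
from h import *
from bench import eyes
q=status.sense();R0=rp(q["tcp_rot"]);tip=q["tool_pos"]+103*R0.apply([0,0,1]);print(tip,np.abs(q["qd"]).max())
a=[]
for n in("scene","top"):
    d=eyes.snapshot(n);p=proj(d,tip);print(n,p)
    x,y=np.clip(p.astype(int),[100,100],[520,380]);a.append(cv2.resize(d["img"][y-100:y+100,x-100:x+100],None,fx=2,fy=2));print(x-100,y-100)
cv2.imwrite("pics/fin.png",np.hstack(a)[:,:,::-1])
E
```

```text
time: 10.58
tool_pos: [450.6, -313.6, 135.0]
tcp_rot: [-177.8, 45.0, 93.1]
ft_force: [0.4, 0.1, -0.4]
finger_gap: 12.4
grip_force: 58.4
[ 450.658754   -386.424481     62.21546838] 0.1176520126163772
scene [400.01511397 357.65605574]
300 257
top [390.59079495 290.46856369]
290 190
```

View pics/fin.png

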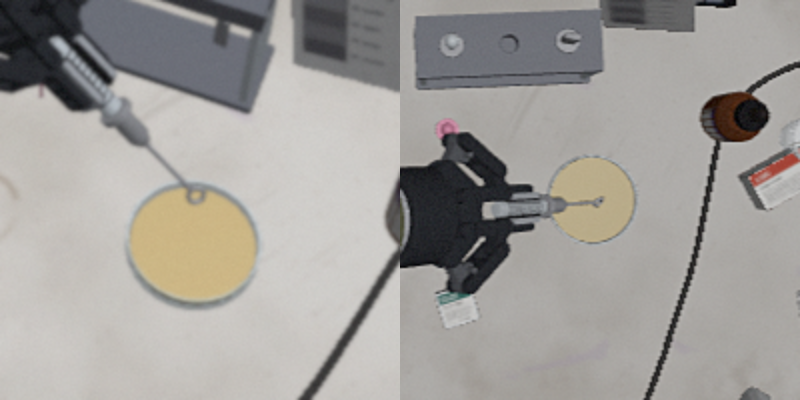

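The loop is held at 45°, ring low. Its tip is at scene (398,357) and top (390,290), both as predicted, about 54 mm above the agar centre. The other two tools are still upright in the stand.

```bash
python3 -c "
from bench import r
print(r.hand_in())"
```

```text
the job is handed in; nothing more can be done
None
```

The loop was drawn from the stand, dipped about halfway into the beaker and lifted out, and is now held still at 45° with its ring about 54 mm above the middle of the dish; the job is handed in, and no verdict was shown.

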